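Test the two clamp nuts of a drilling jig under load

ROBOT

A 7-joint arm with a two-finger parallel gripper is mounted at the origin on a cart in front of the work surface, level with it; the furniture and walls round the work are solid. World frame = base frame: x ahead of the robot, y to its left, z up, the work surface at z = 0. Lengths are in m, angles in rad, forces in N, time in s.
With the tool pointing down it reaches from about 0.425 to 0.875 m from the base axis. Payload 8.4 kg.
Tool frame: the origin (TCP) lies at the centre of the arm's flange, where the gripper is bolted on; the fingertips stand 182 mm ahead of it and the grasp point (between the pads) lies 164 mm ahead of it; z points along the fingers, y is the direction in which the jaws open and shut (so a half turn about z gives the same grasp; the last joint's range is limited). The gripper opens to 87 mm and grips with 3 to 60 N. Pads are 19 mm wide; open, the fingers measure 117 mm over their backs; the gripper's body (75 mm by 190 mm) begins 51 mm behind the grasp point.
Start: joints at [1.02, 0.333, 0.04, 1.465, -0.013, 1.343, -0.059], TCP at [0.284, -0.585, 0.405] pointing down, gripper open.
Joint ranges: [-2.58, 2.58], [-0.38, 2.09], [-1.3, 1.39], [0.25, 2.4], [-1.5, 4.64], [0.08, 2.09], [-2.65, 2.65]. Speed limits (rad/s): [2.22, 2.22, 2.79, 2.79, 3.14, 3.14, 3.14].

INTERFACE

Orientations are given as a rotation vector (axis times angle).
In Python, from rig import get_state, camera, camera_params, hand_in gives the robot as it stands. The module is installed in compiled form; this text tells all that it offers.
- The arm moves only by the tool arm_command, never from a script. Its argument "increments" is a list of rows, each a list of 3 entries, a list of its own where there are three numbers: the turn, a rotation vector about the tool's x, y, z normalised to -1 to 1, where 1 is 0.1 rad, then the shift along the tool's x, y, z normalised to -1 to 1, where 1 is 0.04 m, then the closure, from 0 (fully open) to 1 (shut). In form: [[[ax, ay, az], [tx, ty, tz], gripper], ...]. A call has 1 to 10 rows; each row shifts and turns the pose as measured when the row begins, along the tool's axes as they then stand; what a row does not reach is not made up. A row lasts 1/12 s, in which the tool goes at most 41.7 mm and 7.16 degrees, less where a joint would pass 70% of its speed; a pose out of reach is approached as far as the arm can. A call with a number of a shift or a turn outside -1 to 1 is refused whole. A call with a gripper value outside its range is refused whole. The fingers move at their own pace and stop on an object; "newtons" is the grip in N (left out, the last holds). Time passes only in rows, so rows that do not move let the fingers close. It gives the time, the measured TCP pose, the force and the opening at its end, in the units of the state.
- get_state(): the state, without advancing time (a new reading comes with each control period).
- camera(name): name is "scene" or "top" or "wrist"; returns the picture (384x512x3 uint8, red, green, blue); there is no depth.
- camera_params(name): a dict with "mtx" (3x3 intrinsics, pixels), "view" (4x4, takes a point from world to camera coordinates); the wrist camera has in their place "tool_from_camera" (4x4, takes a point from camera to tool coordinates, whose origin is the TCP and whose axes are the flange's). Camera axes: x right, y down, z forward; pixel columns grow to the right and rows downward; lengths in m; the calibration is good to about 2 mm. A picture is of the moment at which its call begins: read the wrist's pose just before it. camera_params takes no time and is no camera call.
- hand_in(): hands the job in, once; it reports no verdict.
The state is a dict: "time_s": time; "joint_pos": joint angles; "qd": joint speeds; "joint_torque": joint torques, N m; "position": TCP position; "orientation": TCP orientation; "ft_force": force on the tool from outside, world axes, zero at the start; "ft_torque": the same for the moment, N m; "width": finger opening in m.
Only numpy, scipy, OpenCV 4.12 (cv2) and the standard library are available. Lean on these libraries where they do the work, as an engineer would, in place of code of your own. Each camera call takes 0.05 s, during which the arm holds its last target. There are 200 camera calls.

TASK

A board is held down in the drilling jig by two clamp nuts with levers. Test first the left one, then the right one: swing its lever clockwise until it comes up against the nut, then press the knob on gently to a test load of about 13 N and keep it there for a good second; the nut must hold and must not be forced further round. Leave both levers up against their nuts and let go.

Things in the scene. Friction and masses are not known exactly. Their poses are not given: they have to be found in the camera images.
- left_knob (a point): Left lever's grip: an upright black round knob, 22 mm across and 51 mm tall, at the end of a dark bent steel lever. The point is on the knob's axis, half-way up; the knob reaches 25 mm above and below it and the lever's bar enters it at its foot. The knob swings level, on a circle of radius 100 mm about left_axis
- left_axis (a point): Point on the upright axis of the left clamp nut and its lever, at the height of the middle of the knob (about 133 mm above the bench; free air, the hub below it ends 22 mm lower). Tightening is clockwise seen from above. Its own axes turn with the nut: with the lever up against the nut the knob lies along its x axis
- left_mark (a point): Tip of the pointer tab on the washer that turns with the left nut, 30 mm from the nut's axis, 67 mm above the bench: it shows whether the nut has turned
- left_hub (a joint): Free play (rad) of the left lever's hub on its nut: 0 when the lever has come up against the nut (clockwise), negative when it stands back (counter-clockwise), at most -1.1. The hub drags with about 1.2 N at the knob and stays where it is left. Under load it gives a little past 0 (about 0.02 at 13 N); with the bend of the lever the knob yields by about 1 mm per 4 N. Beyond 0 the lever drives the nut, which holds up to about 23 N at the knob and turns if pressed harder
- right_knob (a point): Right lever's grip: an upright black round knob, 22 mm across and 51 mm tall, at the end of a dark bent steel lever. The point is on the knob's axis, half-way up; the knob reaches 25 mm above and below it and the lever's bar enters it at its foot. The knob swings level, on a circle of radius 100 mm about right_axis
- right_axis (a point): Point on the upright axis of the right clamp nut and its lever, at the height of the middle of the knob (about 133 mm above the bench; free air, the hub below it ends 22 mm lower). Tightening is clockwise seen from above. Its own axes turn with the nut: with the lever up against the nut the knob lies along its x axis
- right_mark (a point): Tip of the pointer tab on the washer that turns with the right nut, 30 mm from the nut's axis, 67 mm above the bench: it shows whether the nut has turned
- right_hub (a joint): Free play (rad) of the right lever's hub on its nut: 0 when the lever has come up against the nut (clockwise), negative when it stands back (counter-clockwise), at most -1.1. The hub drags with about 1.2 N at the knob and stays where it is left. Under load it gives a little past 0 (about 0.02 at 13 N); with the bend of the lever the knob yields by about 1 mm per 4 N. Beyond 0 the lever drives the nut, which holds up to about 23 N at the knob and turns if pressed harder
- left_lever (a joint): Elastic bend (rad) of the left lever: 0 unloaded, positive when its knob is pressed clockwise, 0.001 per newton at the knob, so a load of 13 N at the knob bends it by 0.013 (the readings are noisier than is good enough to judge the load by)
- right_lever (a joint): Elastic bend (rad) of the right lever: 0 unloaded, positive when its knob is pressed clockwise, 0.001 per newton at the knob, so a load of 13 N at the knob bends it by 0.013 (the readings are noisier than is good enough to judge the load by)

How it is judged:
By the outcome, as a careful person would: the job done as asked, in the order asked, and still so for the second after the job is handed in, with the robot touching nothing.
It also fails if it takes over 72 s, if anything falls off the work surface, if the arm or the gripper's body presses on something with over 40 N, if the wrist force passes 120 N, or if a joint passes its speed limit or range.

## Working session

There is one attempt and no reset: what is moved stays moved. The work goes in short steps, Python scripts to look and compute and a tool call to move; the robot and the scene stay as the last step left them, time stands still between calls to the robot, and variables do not carry over. Pictures are saved under pics/ and viewed, about 8 in all and at most 12, crops included, and the job is handed in when it is done.

Besides the shell and the picture viewer there is one more tool, called after "Emit:" as name([rows], argument=value, ...), one row to a line, values as JSON. arm_command: Moves the arm, as the interface text tells. Its arguments: {"type":"object","properties":{"increments":{"type":"array"},"newtons":{"type":"number"}},"required":["increments"]}

```bash
mkdir -p pics; python3 - <<'E'
from rig import *
import cv2,numpy as np
np.set_printoptions(precision=4,suppress=True)
s=get_state(); print(s)
for n in("scene","top","wrist"):
    cv2.imwrite(f"pics/{n}0.png",camera(n)[:,:,::-1]); print(n,camera_params(n))
E
```

```text
{'time_s': 0.0, 'joint_pos': array([ 1.0198,  0.3339,  0.0399,  1.4663, -0.0134,  1.3433, -0.0585]), 'qd': array([ 0.0012, -0.0014, -0.0007,  0.0011,  0.0016,  0.0006, -0.0001]), 'joint_torque': array([ -0.0018, -65.6357,   1.3338, -40.3801,  -0.0599,   0.0448,
         0.0001]), 'position': array([ 0.2837, -0.5846,  0.4038]), 'orientation': array([-3.0603, -0.7033,  0.0007]), 'ft_force': array([-0.6913, -0.2359, -0.1473]), 'ft_torque': array([-0.0002, -0.0061,  0.0593]), 'width': 0.08700053075373083}
scene {'mtx': array([[354.5009,   0.    , 259.0472],
       [  0.    , 354.5009, 190.7187],
       [  0.    ,   0.    ,   1.    ]]), 'view': array([[-0.7816, -0.6238,  0.0015,  0.3255],
       [-0.3409,  0.4251, -0.8385,  0.3283],
       [ 0.5224, -0.6559, -0.5449,  0.5353],
       [ 0.    ,  0.    ,  0.    ,  1.    ]])}
top {'mtx': array([[429.6712,   0.    , 246.614 ],
       [  0.    , 429.6712, 186.2132],
       [  0.    ,   0.    ,   1.    ]]), 'view': array([[-0.015 , -0.9994, -0.0313, -0.1212],
       [-0.9827,  0.0205, -0.1842,  0.5379],
       [ 0.1847,  0.028 , -0.9824,  0.8832],
       [ 0.    ,  0.    ,  0.    ,  1.    ]])}
wrist {'mtx': array([[267.7083,   0.    , 253.2602],
       [  0.    , 267.7083, 192.1134],
       [  0.    ,   0.    ,   1.    ]]), 'tool_from_camera': array([[ 0.0011, -0.9664, -0.257 ,  0.0701],
       [ 1.    ,  0.0008,  0.0011, -0.0007],
       [-0.0009, -0.257 ,  0.9664,  0.0201],
       [ 0.    ,  0.    ,  0.    ,  1.    ]])}
```

View pics/top0.png

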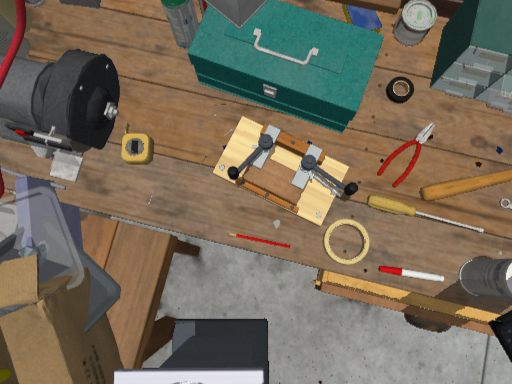

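View pics/scene0.png

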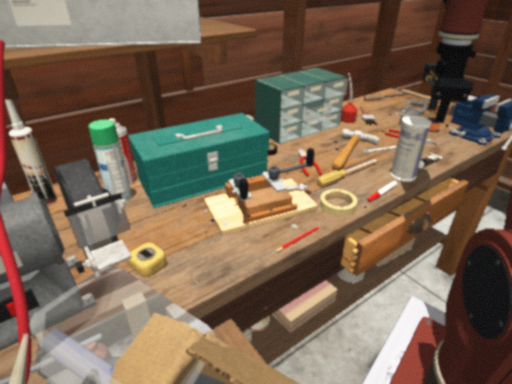

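The top view shows the jig: left knob at about (234,172), left hub at (266,141), right hub at (309,161), right knob at (350,188). The scene view is too coarse to help. I'll enlarge the top view.

```bash
cat > h.py <<'E'
from rig import *
import cv2,numpy as np
from scipy.spatial.transform import Rotation as R
np.set_printoptions(precision=4,suppress=True)
def world_T(name,s=None):
    p=camera_params(name)
    if name!="wrist": return p["mtx"],np.linalg.inv(p["view"])
    T=np.eye(4);T[:3,:3]=R.from_rotvec(s["orientation"]).as_matrix();T[:3,3]=s["position"]
    return p["mtx"],T@p["tool_from_camera"]
def at_z(name,uv,z,s=None):
    K,T=world_T(name,s)
    d=T[:3,:3]@np.linalg.solve(K,[*uv,1]); return T[:3,3]+d*(z-T[2,3])/d[2]
def proj(name,P,s=None):
    K,T=world_T(name,s); q=np.linalg.inv(T)@[*P,1]; q=K@q[:3]; return q[:2]/q[2]
E
python3 - <<'E'
from h import *
im=cv2.imread("pics/top0.png")[110:235,205:370]
cv2.imwrite("pics/top0c.png",cv2.resize(im,None,fx=4.8,fy=4.8,interpolation=cv2.INTER_CUBIC))
for n,uv,z in(("lk",(234,172),.158),("lh",(266,141),.111),("rh",(309,161),.111),("rk",(350,188),.158)): print(n,at_z("top",uv,z))
E
```

```text
lk [ 0.5432 -0.1101  0.158 ]
lh [ 0.6175 -0.1739  0.111 ]
rh [ 0.5732 -0.2601  0.111 ]
rk [ 0.5074 -0.3294  0.158 ]
```

View pics/top0c.png

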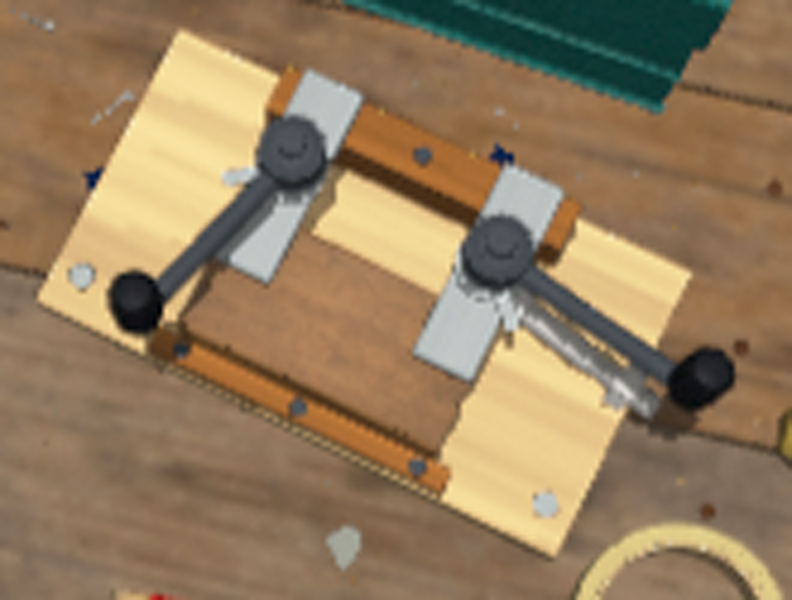

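Emit:
arm_command([
  [[0,0,0],[0.85,-0.43,-0.03],0],
  [[0,0,0],[0.85,-0.43,-0.03],0],
  [[0,0,0],[0.85,-0.43,-0.03],0],
  [[0,0,0],[0.85,-0.43,-0.03],0],
  [[0,0,0],[0.85,-0.43,-0.03],0],
  [[0,0,0],[0.85,-0.43,-0.03],0],
  [[0,0,0],[0.85,-0.43,-0.03],0],
  [[0,0,0],[0.85,-0.43,-0.03],0],
  [[0,0,0],[0.85,-0.43,-0.03],0],
  [[0,0,0],[0.85,-0.43,-0.03],0],
], newtons=40)

```text
time_s: 0.98
position: [0.5165, -0.2783, 0.4115]
orientation: [-3.066, -0.673, 0.013]
ft_force: [0.8, -0.5, -1.1]
width: 0.0865
```

Emit:
arm_command([
  [[0,0,0],[0.8,-0.4,-0.1],0],
  [[0,0,0],[0.6,-0.3,-0.1],0],
  [[0,0,0],[0,0,0],0],
  [[0,0,0],[0,0,0],0],
])

```text
time_s: 1.32
position: [0.562, -0.2161, 0.4186]
orientation: [-3.057, -0.693, 0.011]
ft_force: [-0.2, -1.0, -0.4]
width: 0.0875
```

```bash
python3 - <<'E'
from h import *
s=get_state(); im=camera("wrist")[:,:,::-1].copy(); cv2.imwrite("pics/w1.png",im)
import pickle; pickle.dump(s,open("w1.pkl","wb"))
print(s["position"],s["orientation"],s["ft_force"])
for n,uv,z in(("lk",(233.75,171.9),.158),("lh",(265.6,141.3),.111),("rh",(308.3,161.7),.111),("rk",(352,187.7),.158)):
    P=at_z("top",uv,z); print(n,P,proj("wrist",P,s))
cv2.imwrite("pics/w1b.png",cv2.resize(im,None,fx=1.55,fy=1.55,interpolation=cv2.INTER_CUBIC))
E
```

```text
[ 0.562  -0.2161  0.4186] [-3.0573 -0.6934  0.0108] [-0.1954 -1.0114 -0.4354]
lk [ 0.5434 -0.1096  0.158 ] [141.4183 165.9542]
lh [ 0.6169 -0.1731  0.111 ] [241.4054 121.3742]
rh [ 0.5718 -0.2587  0.111 ] [294.0986 193.6308]
rk [ 0.5079 -0.3332  0.158 ] [335.5321 290.0251]
```

View pics/w1b.png

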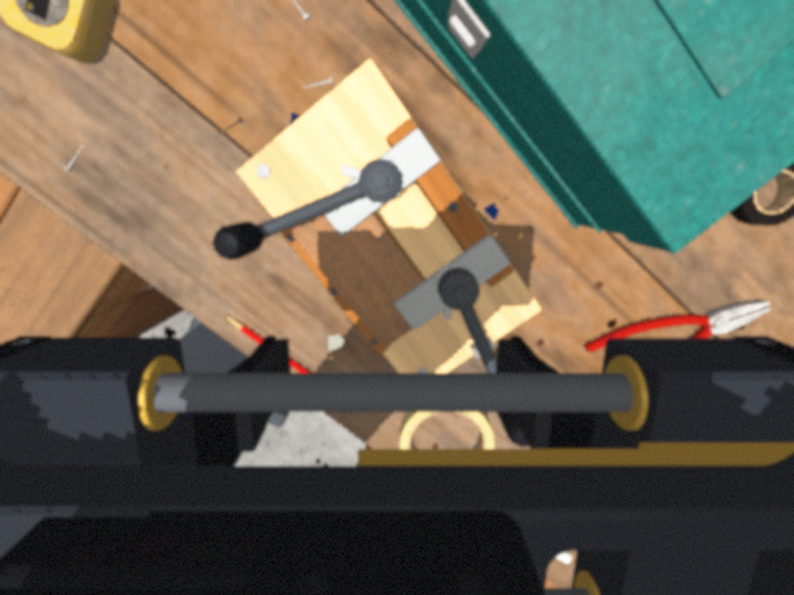

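The wrist view shows the left hub at (381,180)/1.55, the left knob at (235,241)/1.55 and the right hub at (459,288)/1.55. All are about 6–9 px off the top-camera predictions, which is up to about 9 mm. The toolbox lies near the left sweep, so I'll check its height while working out the move.

```bash
python3 - <<'E'
from h import *
from scipy.optimize import least_squares
def tri(a,b):
    f=lambda P: np.r_[proj(a[0],P)-a[1],proj(b[0],P)-b[1]]
    r=least_squares(f,[.7,-.1,.1]); return r.x,r.fun
# toolbox front top right corner & front top left corner
print("toolbox FTL",tri(("scene",(135,153)),("top",(191,60))))
print("toolbox FTR",tri(("scene",(268,139)),("top",(355,113))))
P=at_z("scene",(150,203),0);print("FBL",P)
for z in(.1,.15,.2): print(z,proj("scene",[P[0],P[1],z]))
s=get_state(); Rt=R.from_rotvec(s["orientation"]).as_matrix()
h=np.array([.6169,-.1731]);k=np.array([.5434,-.1096]);u=(k-h)/np.linalg.norm(k-h);k=h+.1*u
print("knob",k,"ang",np.degrees(np.arctan2(u[1],u[0])),"yaw",np.degrees(np.arctan2(Rt[1,0],Rt[0,0])))
print("shift tool",Rt.T@(np.array([*k,.40])-s["position"]), "toolz",Rt[:,2])
E
```

```text
toolbox FTL (array([ 0.7879, -0.0147,  0.1638]), array([ 9.2185,  3.439 , -5.5339, -5.9884]))
toolbox FTR (array([ 0.6686, -0.3567,  0.1222]), array([-0.338 , -0.072 ,  0.1292,  0.1994]))
FBL [ 0.8273 -0.0285  0.    ]
0.1 [143.6798 171.8152]
0.15 [140.2342 154.8137]
0.2 [136.5744 136.756 ]
knob [ 0.5412 -0.1077] ang 139.17476989191243 yaw 25.58364539031918
shift tool [ 0.0279 -0.1063  0.0194] toolz [-0.0078  0.0056 -1.    ]
```

Emit:
arm_command([
  [[0,0,0],[0.25,-0.9,0.15],0],
  [[0,0,0],[0.25,-0.9,0.15],0],
  [[0,0,0],[0.2,-0.85,0.15],0],
  [[0,0,-1],[0,0,0],0],
  [[0,0,-1],[0,0,0],0],
  [[0,0,-1],[0,0,0],0],
  [[0,0,-1],[0,0,0],0],
  [[0,0,-1],[0,0,0],0],
  [[0,0,-1],[0,0,0],0],
  [[0,0,-1],[0,0,0],0],
])

```text
time_s: 2.2
position: [0.5346, -0.1168, 0.3978]
orientation: [-2.627, -1.708, 0.016]
ft_force: [-0.2, 0.1, -0.1]
width: 0.0869
```

Emit:
arm_command([
  [[0,0,-1],[0,0,0],0],
  [[0,0,-1],[0,0,0],0],
  [[0,0,-1],[0,0,0],0],
  [[0,0,-1],[0,0,0],0],
  [[0,0,-1],[0,0,0],0],
  [[0,0,-1],[0,0,0],0],
  [[0,0,-1],[0,0,0],0],
  [[0,0,-1],[0,0,0],0],
  [[0,0,-1],[0,0,0],0],
  [[0,0,-1],[0,0,0],0],
])

```text
time_s: 3.03
position: [0.5277, -0.1339, 0.3956]
orientation: [-1.447, -2.772, 0.017]
ft_force: [-0.2, 0.0, 0.7]
width: 0.0869
```

Emit:
arm_command([
  [[0,0,-1],[0,0,0],0],
  [[0,0,-1],[0,0,0],0],
  [[0,0,-0.4],[0,0,0],0],
  [[0,0,0],[0,0,0],0],
])

```text
time_s: 3.37
position: [0.5248, -0.1406, 0.3947]
orientation: [-1.091, -2.927, 0.018]
ft_force: [-0.1, 0.2, -0.6]
width: 0.0871
```

```bash
cat >> h.py <<'E'
def yaw(s):
    m=R.from_rotvec(s["orientation"]).as_matrix(); return np.degrees(np.arctan2(m[1,0],m[0,0]))
def shift(s,P):
    return R.from_rotvec(s["orientation"]).as_matrix().T@(np.array(P)-s["position"])/.04
E
python3 - <<'E'
from h import *
s=get_state();print(s["position"],s["orientation"],yaw(s),shift(s,[.541,-.108,.375]),s["ft_force"])
E
```

```text
[ 0.5248 -0.1406  0.3947] [-1.0913 -2.9273  0.0178] 139.10236791041405 [0.2214 0.8879 0.4799] [-0.0721  0.2275 -0.6203]
```

Emit:
arm_command([
  [[0,0,0],[0.1,0.45,0.25],0],
  [[0,0,0],[0.1,0.45,0.25],0],
  [[0,0,0],[0,0,0],0],
])

```text
time_s: 3.62
position: [0.5409, -0.1127, 0.3737]
orientation: [-1.113, -2.92, 0.021]
ft_force: [-0.3, 1.0, -0.1]
width: 0.0871
```

```bash
python3 - <<'E'
from h import *
s=get_state();print(s["position"],yaw(s),s["ft_force"])
im=camera("wrist")[:,:,::-1]
cv2.imwrite("pics/w2.png",im)
cv2.imwrite("pics/w2b.png",cv2.resize(im,None,fx=1.55,fy=1.55,interpolation=cv2.INTER_CUBIC))
print("pred knob top",proj("wrist",[.541,-.108,.158],s)*1.55,"hub",proj("wrist",[.617,-.173,.111],s)*1.55)
K=camera_params("wrist");Ti=np.linalg.inv(K["tool_from_camera"])
for z in(.182,.375-.158):
    q=K["mtx"]@(Ti@[0,0,z,1])[:3];print("tool axis z",z,q[:2]/q[2]*1.55)
E
```

```text
[ 0.5409 -0.1127  0.3737] 138.28482263283553 [-0.326   1.0325 -0.0932]
pred knob top [406.8813 332.1743] hub [407.4297 451.0452]
tool axis z 0.182 [391.7142 360.8732]
tool axis z 0.217 [391.8723 332.6701]
```

View pics/w2b.png

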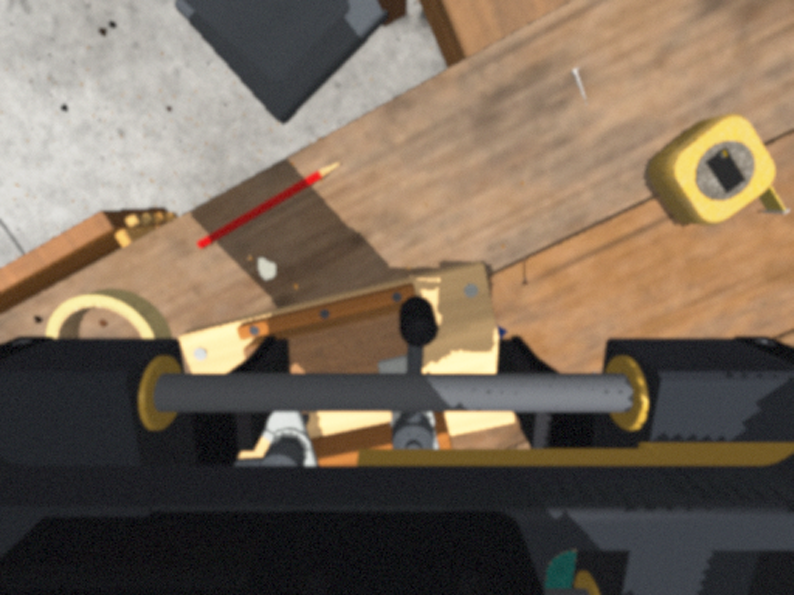

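The knob appears at (417,328), about 26 px right of the tool axis. That puts it roughly 12 mm along +y and 2 mm along +x, and the lever is aligned with tool x. I'll centre the tool on the knob, go down and close to a loose cage.

Emit:
arm_command([
  [[0,0,0],[0.06,0.32,0.4],0],
  [[0,0,0],[0,0,0.7],0],
  [[0,0,0],[0,0,0.65],0],
  [[0,0,0],[0,0,0.1],0.6],
  [[0,0,0],[0,0,0],0.6],
  [[0,0,0],[0,0,0],0.6],
  [[0,0,0],[0,0,0],0.6],
  [[0,0,0],[0,0,0],0.6],
  [[0,0,0],[0,0,0],0.6],
])

```text
time_s: 4.42
position: [0.5455, -0.1128, 0.3056]
orientation: [-1.143, -2.919, 0.027]
ft_force: [0.2, -0.0, -0.3]
width: 0.055
```

```bash
python3 - <<'E'
from h import *
s=get_state();print(s["position"],yaw(s),s["ft_force"],s["width"])
im=camera("wrist")[:,:,::-1]
cv2.imwrite("pics/w3b.png",cv2.resize(im[150:300,130:380],None,fx=3,fy=3,interpolation=cv2.INTER_CUBIC))
E
```

```text
[ 0.5455 -0.1128  0.3056] 137.22162118548388 [ 0.1804 -0.0218 -0.3331] 0.05498033861935785
```

View pics/w3b.png

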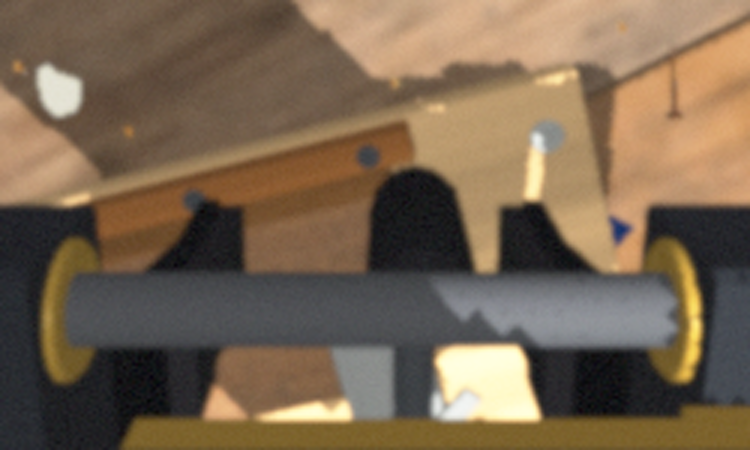

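```bash
python3 - <<'E'
from h import *
K=camera_params("wrist");Ti=np.linalg.inv(K["tool_from_camera"])
for n,p in(("knob far edge x=0",(.011,0,.148)),("x=.005",(.016,0,.148)),("x=.01",(.021,0,.148)),("knob centre",(0,0,.148)),("y10",(0,.01,.148)),("tip edge",(.0095,-.0275,.182)),("tip edge R",(.0095,.0275,.182))):
    q=K["mtx"]@(Ti@[*p,1])[:3];print(n,(q[:2]/q[2]-[130,150])*3)
E
```

```text
knob far edge x=0 [367.7899 269.0948]
x=.005 [367.8031 242.2487]
x=.01 [367.8165 214.895 ]
knob centre [367.7617 326.4375]
y10 [424.4036 326.5015]
tip edge [239.9474 207.2593]
tip edge R [496.4773 207.5489]
```

The close view confirms the knob is radially centred between the pads and about 9 mm towards +y. I'll shift over and close to a loose cage.

Emit:
arm_command([
  [[0,0,0],[0,0.12,0.02],0.6],
  [[0,0,0],[0,0.12,0.02],0.66],
  [[0,0,0],[0,0,0],0.66],
  [[0,0,0],[0,0,0],0.66],
  [[0,0,0],[0,0,0],0.66],
])

```text
time_s: 4.88
position: [0.5535, -0.1044, 0.3055]
orientation: [-1.143, -2.922, 0.026]
ft_force: [0.2, -0.3, -0.2]
width: 0.0302
```

```bash
cat >> h.py <<'E'
def rep(ax,knobz=.305):
    "state relative to a nut's axis: radius, angle, tangential(cw) and radial force"
    s=get_state(); d=s["position"][:2]-ax; r=np.hypot(*d); a=np.arctan2(d[1],d[0])
    f=s["ft_force"]; y=np.radians(yaw(s))
    tp=np.array([np.sin(a),-np.cos(a)])
    print(f"t{s['time_s']:.2f} pos",s["position"],f"r {r:.4f} ang {np.degrees(a):.1f} yaw {yaw(s):.1f} w {s['width']:.4f} Ft {f[:2]@tp:.1f} Fr {f[0]*np.cos(a)+f[1]*np.sin(a):.1f} Fz {f[2]:.1f} toolz",R.from_rotvec(s["orientation"]).as_matrix()[:,2])
    return s
E
python3 -c "
from h import *
rep(np.array([.622,-.172]))"
```

```text
t4.88 pos [ 0.5535 -0.1044  0.3055] r 0.0963 ang 135.4 yaw 137.3 w 0.0302 Ft -0.1 Fr -0.4 Fz -0.2 toolz [-0.0098 -0.0142 -0.9999]
```

```bash
python3 - <<'E'
from h import *
for n,h,t in(("L",(265.6,141.3),(252.7,146.7)),("R",(308.3,161.7),(311.2,177.5))):
    a=at_z("top",h,.111);b=at_z("top",t,.067);d=(b-a)[:2];print(n,a,b,np.hypot(*d),np.degrees(np.arctan2(d[1],d[0])))
E
```

```text
L [ 0.6169 -0.1731  0.111 ] [ 0.6186 -0.1458  0.067 ] 0.027307947901779404 86.5049588845941
R [ 0.5718 -0.2587  0.111 ] [ 0.548  -0.2686  0.067 ] 0.025812582916861438 -157.31410981221305
```

Emit:
arm_command([
  [[0,0,0.2],[0,0.06,0],0.66],
  [[0,0,0.2],[0,0.06,0],0.66],
  [[0,0,0.2],[0,0.05,0],0.66],
  [[0,0,0.2],[0,0.05,0],0.66],
])

```text
time_s: 5.22
position: [0.5595, -0.0985, 0.305]
orientation: [-1.27, -2.868, 0.029]
ft_force: [-1.9, -0.2, 0.8]
width: 0.0298
```

```bash
python3 -c "
from h import *
rep(np.array([.622,-.172]))"
```

```text
t5.22 pos [ 0.5595 -0.0985  0.305 ] r 0.0965 ang 130.4 yaw 132.2 w 0.0298 Ft -1.6 Fr 1.1 Fz 0.8 toolz [-0.0117 -0.0151 -0.9998]
```

Contact shows the hub drag at about 1.6 N. The tab angles suggest more than 25° of travel is left on this side, so I'll move on steadily.

Emit:
arm_command([
  [[0,0,0.2],[0,0.05,0],0.66],
  [[0,0,0.2],[0,0.05,0],0.66],
  [[0,0,0.2],[0,0.05,0],0.66],
  [[0,0,0.2],[0,0.05,0],0.66],
  [[0,0,0.2],[0,0.05,0],0.66],
  [[0,0,0.2],[0,0.05,0],0.66],
])

```text
time_s: 5.72
position: [0.569, -0.0912, 0.3044]
orientation: [-1.462, -2.775, 0.034]
ft_force: [-1.2, -1.1, 1.7]
width: 0.0296
```

```bash
python3 -c "
from h import *
rep(np.array([.622,-.172]))"
```

```text
t5.72 pos [ 0.569  -0.0912  0.3044] r 0.0966 ang 123.3 yaw 124.4 w 0.0296 Ft -1.6 Fr -0.3 Fz 1.7 toolz [-0.0148 -0.0169 -0.9997]
```

Emit:
arm_command([
  [[-0.05,0.01,0.2],[0,0.03,0],0.66],
  [[-0.05,0.01,0.2],[0,0.03,0],0.66],
  [[-0.05,0.01,0.2],[0,0.03,0],0.66],
  [[-0.05,0.01,0.2],[0,0.03,0],0.66],
])

```text
time_s: 6.05
position: [0.5734, -0.0887, 0.3042]
orientation: [1.587, 2.71, -0.003]
ft_force: [-0.8, -0.8, 0.4]
width: 0.0295
```

```bash
python3 -c "
from h import *
rep(np.array([.622,-.172]))"
```

```text
t6.05 pos [ 0.5734 -0.0887  0.3042] r 0.0964 ang 120.3 yaw 119.3 w 0.0295 Ft -1.1 Fr -0.2 Fz 0.4 toolz [ 0.0004 -0.0025 -1.    ]
```

Emit:
arm_command([
  [[0,0,0.2],[0,0.05,0],0.66],
  [[0,0,0.2],[0,0.05,0],0.66],
  [[0,0,0.2],[0,0.05,0],0.66],
  [[0,0,0.2],[0,0.05,0],0.66],
])

```text
time_s: 6.38
position: [0.5808, -0.0849, 0.3042]
orientation: [1.707, 2.636, -0.002]
ft_force: [-0.9, -0.9, 0.4]
width: 0.0295
```

```bash
python3 -c "
from h import *
rep(np.array([.622,-.172]))"
```

```text
t6.38 pos [ 0.5808 -0.0849  0.3042] r 0.0963 ang 115.3 yaw 114.2 w 0.0295 Ft -1.2 Fr -0.4 Fz 0.4 toolz [ 0.0002 -0.002  -1.    ]
```

Emit:
arm_command([
  [[0,0,0.16],[0,0.04,0],0.66],
  [[0,0,0.16],[0,0.04,0],0.66],
  [[0,0,0.16],[0,0.04,0],0.66],
])

```text
time_s: 6.63
position: [0.5859, -0.0826, 0.3041]
orientation: [1.777, 2.59, -0.003]
ft_force: [-0.7, -0.5, 0.8]
width: 0.0298
```

Emit:
arm_command([
  [[0,0,0.16],[0,0.04,0],0.66],
  [[0,0,0.16],[0,0.04,0],0.66],
  [[0,0,0.16],[0,0.04,0],0.66],
])

```text
time_s: 6.88
position: [0.5909, -0.0807, 0.304]
orientation: [1.845, 2.541, -0.002]
ft_force: [-1.2, -2.0, 2.2]
width: 0.0297
```

Emit:
arm_command([
  [[0,0,0.16],[0,0.04,0],0.66],
  [[0,0,0.16],[0,0.04,0],0.66],
  [[0,0,0.16],[0,0.04,0],0.66],
])

```text
time_s: 7.13
position: [0.596, -0.0791, 0.304]
orientation: [1.912, 2.491, -0.002]
ft_force: [-1.6, -0.5, 1.2]
width: 0.0297
```

Emit:
arm_command([
  [[0,0,0.16],[0,0.04,0],0.66],
  [[0,0,0.16],[0,0.04,0],0.66],
  [[0,0,0.16],[0,0.04,0],0.66],
])

```text
time_s: 7.38
position: [0.6011, -0.0777, 0.304]
orientation: [1.977, 2.44, -0.002]
ft_force: [-1.1, -0.9, 0.9]
width: 0.0299
```

Emit:
arm_command([
  [[0,0,0.16],[0,0.04,0],0.66],
  [[0,0,0.16],[0,0.04,0],0.66],
  [[0,0,0.16],[0,0.04,0],0.66],
])

```text
time_s: 7.63
position: [0.6064, -0.0767, 0.304]
orientation: [2.042, 2.386, -0.002]
ft_force: [-1.1, -0.4, 1.0]
width: 0.0299
```

```bash
python3 -c "
from h import *
rep(np.array([.622,-.172]))"
```

```text
t7.63 pos [ 0.6064 -0.0767  0.304 ] r 0.0966 ang 99.3 yaw 98.9 w 0.0299 Ft -1.2 Fr -0.3 Fz 1.0 toolz [-0.0002 -0.0018 -1.    ]
```

Emit:
arm_command([
  [[0,0,0.16],[0,0.04,0],0.66],
  [[0,0,0.16],[0,0.04,0],0.66],
  [[0,0,0.16],[0,0.04,0],0.66],
])

```text
time_s: 7.88
position: [0.6116, -0.0759, 0.3039]
orientation: [2.105, 2.331, -0.002]
ft_force: [-2.1, -0.8, -0.4]
width: 0.0294
```

Emit:
arm_command([
  [[0,0,0.16],[0,0.04,0],0.66],
  [[0,0,0.16],[0,0.04,0],0.66],
  [[0,0,0.16],[0,0.04,0],0.66],
])

```text
time_s: 8.13
position: [0.6153, -0.0756, 0.303]
orientation: [-2.165, -2.272, 0.009]
ft_force: [-6.7, -0.4, 3.7]
width: 0.0298
```

Contact: the load has risen to about 7 N. I'll hold one row, then press on in small steps.

Emit:
arm_command([
  [[0,0,0],[0,0.02,0],0.66],
  [[0,0,0],[0,0,0],0.66],
])

```text
time_s: 8.3
position: [0.6151, -0.0755, 0.3023]
orientation: [-2.166, -2.266, 0.015]
ft_force: [-4.4, -1.0, 3.9]
width: 0.0298
```

Emit:
arm_command([
  [[-0.06,0,0],[0,0.04,-0.01],0.66],
  [[-0.06,0,0],[0,0.04,-0.01],0.66],
])

```text
time_s: 8.47
position: [0.6168, -0.0752, 0.3024]
orientation: [-2.171, -2.266, 0.008]
ft_force: [-10.9, 0.7, 4.6]
width: 0.0294
```

```bash
python3 -c "
from h import *
rep(np.array([.622,-.172]))"
```

```text
t8.47 pos [ 0.6168 -0.0752  0.3024] r 0.0969 ang 93.1 yaw 92.5 w 0.0294 Ft -10.9 Fr 1.3 Fz 4.6 toolz [-0.006  -0.0013 -1.    ]
```

Emit:
arm_command([
  [[-0.06,0,0],[0,0.03,-0.01],0.66],
])

```text
time_s: 8.55
position: [0.6168, -0.075, 0.3022]
orientation: [-2.172, -2.266, 0.006]
ft_force: [-12.0, 0.0, 6.2]
width: 0.0299
```

Emit:
arm_command([
  [[-0.06,0,0],[0,0.03,-0.02],0.66],
  [[-0.06,0,0],[0,0.03,-0.02],0.66],
])

```text
time_s: 8.72
position: [0.6165, -0.0751, 0.3023]
orientation: [-2.175, -2.264, 0.004]
ft_force: [-11.1, -0.8, 5.5]
width: 0.0295
```

Emit:
arm_command([
  [[-0.06,0,0],[0,0.04,-0.02],0.66],
  [[-0.06,0,0],[0,0.035,-0.02],0.66],
  [[-0.06,0,0],[0,0.035,-0.02],0.66],
])

```text
time_s: 8.97
position: [0.6165, -0.0753, 0.3023]
orientation: [-2.18, -2.261, 0.002]
ft_force: [-11.7, -0.2, 4.6]
width: 0.0297
```

Emit:
arm_command([
  [[-0.06,0,0],[0,0.045,-0.02],0.66],
  [[-0.06,0,0],[0,0.045,-0.02],0.66],
  [[-0.06,0,0],[0,0.045,-0.02],0.66],
])

```text
time_s: 9.22
position: [0.6171, -0.0752, 0.3022]
orientation: [-2.183, -2.257, 0.002]
ft_force: [-12.4, -0.2, 5.6]
width: 0.0295
```

```bash
python3 -c "
from h import *
rep(np.array([.622,-.172]))"
```

```text
t9.22 pos [ 0.6171 -0.0752  0.3022] r 0.0969 ang 92.9 yaw 91.9 w 0.0295 Ft -12.4 Fr 0.4 Fz 5.6 toolz [-0.0017 -0.0002 -1.    ]
```

Emit:
arm_command([
  [[-0.05,0,0],[0,0.05,-0.02],0.66],
  [[-0.05,0,0],[0,0.05,-0.02],0.66],
  [[-0.05,0,0],[0,0.05,-0.02],0.66],
  [[-0.05,0,0],[0,0.05,-0.02],0.66],
])

```text
time_s: 9.55
position: [0.6183, -0.0751, 0.3018]
orientation: [-2.185, -2.249, 0.008]
ft_force: [-13.4, -0.8, 6.4]
width: 0.0296
```

Emit:
arm_command([
  [[-0.06,0,0],[0,0.043,-0.02],0.66],
  [[-0.06,0,0],[0,0.043,-0.02],0.66],
  [[-0.06,0,0],[0,0.043,-0.02],0.66],
  [[-0.06,0,0],[0,0.043,-0.02],0.66],
])

```text
time_s: 9.88
position: [0.6185, -0.0751, 0.3016]
orientation: [-2.189, -2.244, 0.01]
ft_force: [-13.3, -1.0, 6.7]
width: 0.0296
```

Emit:
arm_command([
  [[-0.06,0,0],[0,0.042,-0.02],0.66],
  [[-0.06,0,0],[0,0.042,-0.02],0.66],
  [[-0.06,0,0],[0,0.042,-0.02],0.66],
  [[-0.06,0,0],[0,0.042,-0.02],0.66],
  [[-0.06,0,0],[0,0.042,-0.02],0.66],
  [[-0.06,0,0],[0,0.042,-0.02],0.66],
])

```text
time_s: 10.38
position: [0.6186, -0.0752, 0.3017]
orientation: [-2.196, -2.236, 0.011]
ft_force: [-12.7, 0.2, 5.2]
width: 0.0301
```

Emit:
arm_command([
  [[-0.06,0,0],[0,0.044,-0.02],0.66],
  [[-0.06,0,0],[0,0.044,-0.02],0.66],
  [[-0.06,0,0],[0,0.044,-0.02],0.66],
  [[-0.06,0,0],[0,0.044,-0.02],0.66],
  [[-0.06,0,0],[0,0.044,-0.02],0.66],
  [[-0.06,0,0],[0,0.044,-0.02],0.66],
])

```text
time_s: 10.88
position: [0.6191, -0.0753, 0.3016]
orientation: [-2.202, -2.228, 0.014]
ft_force: [-14.0, -0.6, 5.6]
width: 0.0297
```

Emit:
arm_command([
  [[0,0,0],[0,0,0],0.66],
  [[0,0,0],[0,-0.02,0],0.66],
  [[0,0,0],[0,-0.02,0],0.6],
  [[0,0,0],[0,0,0],0.4],
  [[0,0,0],[0,0,0],0.3],
  [[0,0,0],[0,0,0],0.3],
  [[0,0,0],[0,0,0],0.3],
])

```text
time_s: 11.47
position: [0.6164, -0.0752, 0.301]
orientation: [-2.205, -2.22, 0.019]
ft_force: [-0.6, -0.5, 0.4]
width: 0.0534
```

```bash
python3 -c "
from h import *
s=rep(np.array([.622,-.172]))
im=camera('top')[:,:,::-1];cv2.imwrite('pics/top1.png',im)
im=camera('wrist')[:,:,::-1]
cv2.imwrite('pics/w4b.png',cv2.resize(im[150:300,130:380],None,fx=3,fy=3,interpolation=cv2.INTER_CUBIC))"
```

```text
t11.47 pos [ 0.6164 -0.0752  0.301 ] r 0.0969 ang 93.3 yaw 90.4 w 0.0534 Ft -0.6 Fr -0.5 Fz 0.4 toolz [-0.0176  0.     -0.9998]
```

View pics/w4b.png

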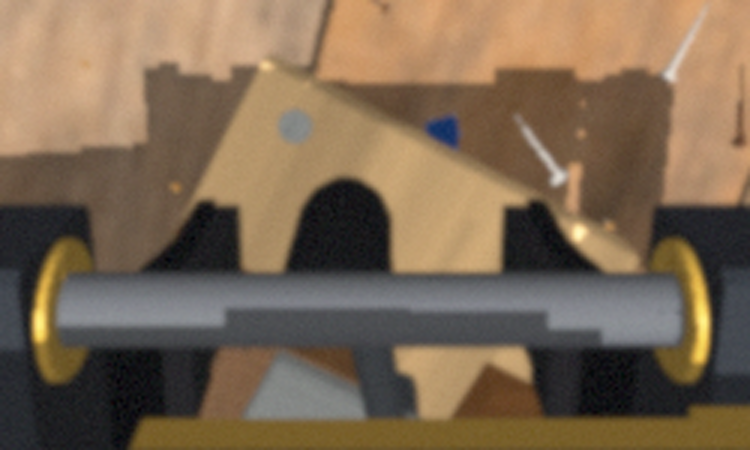

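The left knob stands free between the fingers, with its edges at 292–388 px and the fingers at 240 and 503. I'll lift and go over to the right knob.

Emit:
arm_command([
  [[0,0,0],[0,0,-0.8],0.1],
  [[0,0,0],[0,0,-0.8],0],
  [[0,0,0],[0,0,-0.8],0],
  [[-0.17,0,0],[-0.9,-0.36,0],0],
  [[0,0,0],[-0.9,-0.36,0],0],
  [[0,0,0],[-0.9,-0.36,0],0],
  [[0,0,0],[-0.9,-0.36,0],0],
  [[0,0,0],[-0.9,-0.36,0],0],
  [[0,0,0],[-0.9,-0.36,0],0],
  [[0,0,0],[-0.9,-0.36,0],0],
])

```text
time_s: 12.4
position: [0.5219, -0.3255, 0.4023]
orientation: [2.188, 2.252, 0.011]
ft_force: [1.0, -0.4, -0.4]
width: 0.0871
```

Emit:
arm_command([
  [[0,0,1],[0,0,0],0],
  [[0,0,1],[0,0,0],0],
  [[0,0,1],[0,0,0],0],
  [[0,0,1],[0,0,0],0],
  [[0,0,1],[0,0,0],0],
  [[0,0,1],[0,0,0],0],
  [[0,0,1],[0,0,0],0],
  [[0,0,0.7],[0,0,0],0],
  [[0,0,0],[0,0,0],0],
])

```text
time_s: 13.15
position: [0.5149, -0.3402, 0.402]
orientation: [2.906, 1.185, 0.006]
ft_force: [-0.1, 0.4, 0.5]
width: 0.0865
```

```bash
python3 -c "
from h import *
s=rep(np.array([.577,-.256]));print(shift(s,[.514,-.330,.375]))"
```

```text
t13.15 pos [ 0.5149 -0.3402  0.402 ] r 0.1046 ang -126.4 yaw 44.4 w 0.0865 Ft 0.3 Fr -0.3 Fz 0.5 toolz [ 0.0046 -0.0016 -1.    ]
[ 0.1611 -0.1998  0.6737]
```

Emit:
arm_command([
  [[0,0,0],[0.16,-0.2,0.33],0],
  [[0,0,0],[0,0,0.33],0],
  [[0,0,0],[0,0,0],0],
])

```text
time_s: 13.4
position: [0.5143, -0.3299, 0.3758]
orientation: [2.9, 1.194, 0.008]
ft_force: [-0.8, 0.0, -0.5]
width: 0.0871
```

```bash
python3 - <<'E'
from h import *
s=rep(np.array([.577,-.256]))
im=camera("wrist")[:,:,::-1]
cv2.imwrite("pics/w5b.png",cv2.resize(im,None,fx=1.55,fy=1.55,interpolation=cv2.INTER_CUBIC))
im=camera("top")[:,:,::-1][110:235,205:370]
cv2.imwrite("pics/top2c.png",cv2.resize(im,None,fx=4.8,fy=4.8,interpolation=cv2.INTER_CUBIC))
K=camera_params("wrist");Ti=np.linalg.inv(K["tool_from_camera"])
for z in(.158,.133,.108):
  for y in (0,.01):
    q=K["mtx"]@(Ti@[0,y,s["position"][2]-z,1])[:3];print(z,y,q[:2]/q[2]*1.55)
E
```

```text
t13.40 pos [ 0.5143 -0.3299  0.3758] r 0.0969 ang -130.3 yaw 44.8 w 0.0871 Ft 0.6 Fr 0.5 Fz -0.5 toolz [ 0.0067 -0.003  -1.    ]
0.158 0 [393.3204 331.7982]
0.158 0.01 [413.1635 331.8135]
0.133 0 [393.2038 316.832 ]
0.133 0.01 [410.9919 316.8464]
0.108 0 [393.1091 304.6748]
0.108 0.01 [409.2279 304.6884]
```

View pics/w5b.png

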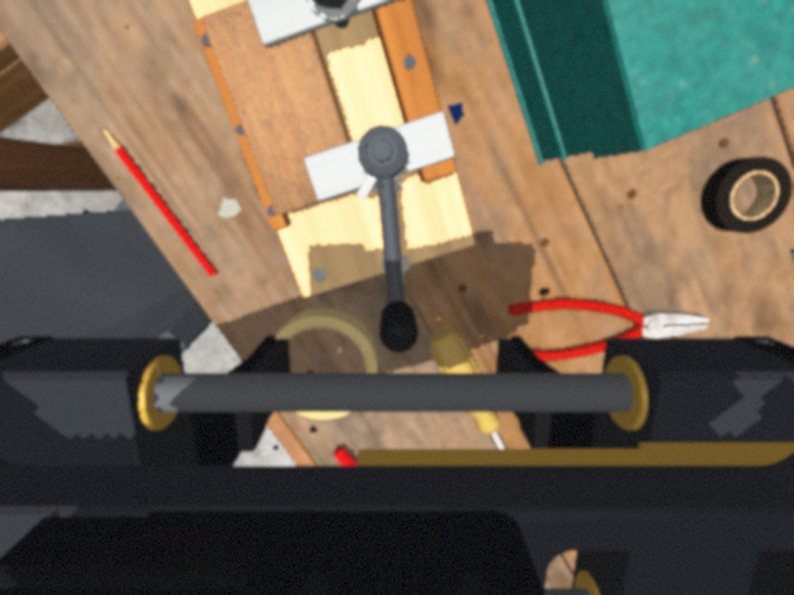

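The right knob is centred near (399,326), so it needs about +3 mm in y. The lever direction is about 5° off tool x, and the tab shows at (365,188), to the left of the hub.

Emit:
arm_command([
  [[0,0,-0.5],[0,0.06,0.4],0],
  [[0,0,-0.5],[0,0.06,0.6],0],
  [[0,0,0],[0,0.04,0.65],0.3],
  [[0,0,0],[0,0,0.1],0.45],
  [[0,0,0],[0,0,0],0.45],
  [[0,0,0],[0,0,0],0.45],
  [[0,0,0],[0,0,0],0.45],
])

```text
time_s: 14.08
position: [0.5226, -0.3369, 0.315]
orientation: [2.821, 1.345, 0.02]
ft_force: [0.3, 0.6, 1.1]
width: 0.0615
```

```bash
python3 - <<'E'
from h import *
s0={"position":np.array([.5143,-.3299,.3758]),"orientation":np.array([2.9,1.194,.008])}
h=at_z("wrist",np.array([383,152])/1.55,.111,s0);t=at_z("wrist",np.array([364,190])/1.55,.067,s0);d=(t-h)[:2]
k=at_z("wrist",np.array([399,330])/1.55,.158,s0)
print("hub",h,"tab ang",np.degrees(np.arctan2(d[1],d[0])),np.hypot(*d),"knob",k,np.degrees(np.arctan2(*(k-h)[1::-1])),np.hypot(*(k-h)[:2]))
s=rep(h[:2])
im=camera("wrist")[:,:,::-1]
cv2.imwrite("pics/w6b.png",cv2.resize(im[130:300,130:380],None,fx=3,fy=3,interpolation=cv2.INTER_CUBIC))
E
```

```text
hub [ 0.5756 -0.2636  0.111 ] tab ang -168.4027592374412 0.02473965916949191 knob [ 0.5185 -0.3319  0.158 ] -129.88147613472373 0.08898491032176091
t14.08 pos [ 0.5226 -0.3369  0.315 ] r 0.0904 ang -125.9 yaw 51.0 w 0.0615 Ft 0.1 Fr -0.7 Fz 1.1 toolz [ 0.0183 -0.0093 -0.9998]
```

View pics/w6b.png

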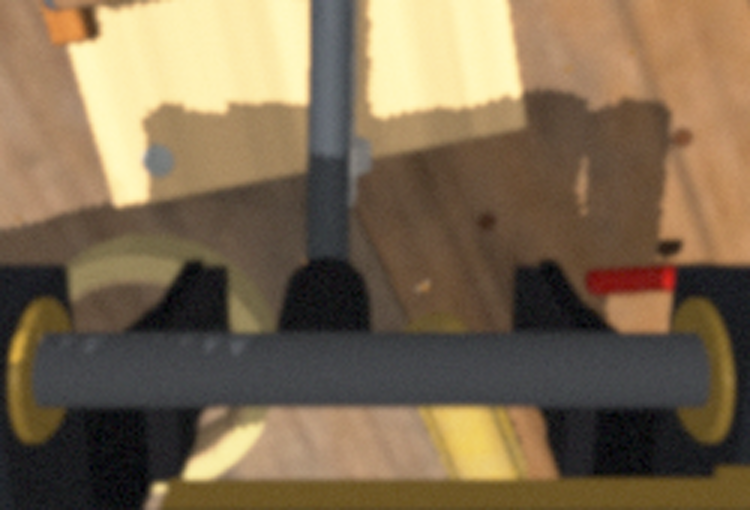

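The knob centre is at 326 px and the finger centre at 372, so it is about 9.5 mm towards −y. It is also about 8 mm towards −x. I'll correct this with the tilt and height before caging.

Emit:
arm_command([
  [[0.07,-0.015,0],[-0.06,-0.04,0.09],0.45],
  [[0.07,-0.015,0],[-0.06,-0.04,0.09],0.45],
  [[0.06,-0.01,0],[-0.06,-0.04,0.09],0.45],
  [[0,0,0],[0,0,0],0.5],
  [[0,0,0],[0,0,0],0.5],
])

```text
time_s: 14.55
position: [0.5142, -0.3404, 0.3073]
orientation: [2.833, 1.35, 0.003]
ft_force: [0.4, -0.6, -0.2]
width: 0.0447
```

```bash
python3 - <<'E'
from h import *
s=rep(np.array([.58,-.259]))
im=camera("wrist")[:,:,::-1]
cv2.imwrite("pics/w7b.png",cv2.resize(im[130:300,130:380],None,fx=3,fy=3,interpolation=cv2.INTER_CUBIC))
E
```

```text
t14.55 pos [ 0.5142 -0.3404  0.3073] r 0.1046 ang -129.0 yaw 51.0 w 0.0447 Ft -0.7 Fr 0.2 Fz -0.2 toolz [ 0.0032 -0.0021 -1.    ]
```

View pics/w7b.png

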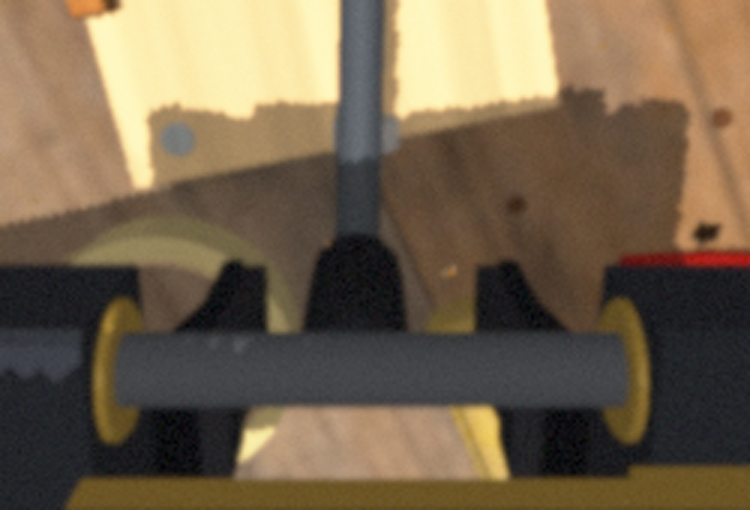

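Emit:
arm_command([
  [[0,0,0],[-0.04,0,0.02],0.66],
  [[0,0,0],[0,0,0],0.66],
  [[0,0,0.16],[0,-0.05,0],0.66],
  [[0,0,0.16],[0,-0.05,0],0.66],
  [[0,0,0.16],[0,-0.05,0],0.66],
  [[0,0,0.16],[0,-0.05,0],0.66],
  [[0,0,0.16],[0,-0.05,0],0.66],
])

```text
time_s: 15.18
position: [0.5052, -0.3348, 0.3065]
orientation: [2.889, 1.224, 0.004]
ft_force: [1.4, -0.9, 1.0]
width: 0.0298
```

```bash
python3 -c "
from h import *
rep(np.array([.575,-.263]))"
```

```text
t15.18 pos [ 0.5052 -0.3348  0.3065] r 0.1001 ang -134.2 yaw 45.9 w 0.0298 Ft -1.6 Fr -0.4 Fz 1.0 toolz [ 0.004  -0.0025 -1.    ]
```

Emit:
arm_command([
  [[0,0,0.16],[0,-0.04,0],0.66],
  [[0,0,0.16],[0,-0.04,0],0.66],
  [[0,0,0.16],[0,-0.04,0],0.66],
])

```text
time_s: 15.43
position: [0.5016, -0.331, 0.3068]
orientation: [2.92, 1.147, 0.006]
ft_force: [0.9, -0.7, -0.2]
width: 0.0294
```

Emit:
arm_command([
  [[0,0,0.16],[0,-0.04,0],0.66],
  [[0,0,0.16],[0,-0.04,0],0.66],
  [[0,0,0.16],[0,-0.04,0],0.66],
])

```text
time_s: 15.68
position: [0.4981, -0.327, 0.3067]
orientation: [2.949, 1.068, 0.006]
ft_force: [0.8, -0.3, -1.2]
width: 0.0294
```

Emit:
arm_command([
  [[0,0,0.16],[0,-0.04,0],0.66],
  [[0,0,0.16],[0,-0.04,0],0.66],
  [[0,0,0.16],[0,-0.04,0],0.66],
])

```text
time_s: 15.93
position: [0.4947, -0.3229, 0.3067]
orientation: [2.977, 0.989, 0.006]
ft_force: [2.0, -1.3, 0.0]
width: 0.0298
```

```bash
python3 -c "
from h import *
rep(np.array([.575,-.263]))"
```

```text
t15.93 pos [ 0.4947 -0.3229  0.3067] r 0.1002 ang -143.3 yaw 36.8 w 0.0298 Ft -2.3 Fr -0.8 Fz 0.0 toolz [ 0.0052 -0.0033 -1.    ]
```

Emit:
arm_command([
  [[0,0,0.16],[0,-0.04,0],0.66],
  [[0,0,0.16],[0,-0.04,0],0.66],
])

```text
time_s: 16.1
position: [0.4927, -0.32, 0.3067]
orientation: [2.994, 0.936, 0.006]
ft_force: [0.7, 0.4, 0.0]
width: 0.0301
```

Emit:
arm_command([
  [[0,0,0.16],[0,-0.04,0],0.66],
  [[0,0,0.16],[0,-0.04,0],0.66],
  [[0,0,0.16],[0,-0.04,0],0.66],
])

```text
time_s: 16.35
position: [0.4897, -0.3156, 0.3066]
orientation: [3.018, 0.856, 0.007]
ft_force: [1.1, -0.7, -0.3]
width: 0.0293
```

Emit:
arm_command([
  [[0,0,0.16],[0,-0.04,0],0.66],
  [[0,0,0.16],[0,-0.04,0],0.66],
  [[0,0,0.16],[0,-0.04,0],0.66],
])

```text
time_s: 16.6
position: [0.487, -0.311, 0.3066]
orientation: [3.04, 0.775, 0.007]
ft_force: [1.2, -0.8, -0.4]
width: 0.0298
```

Emit:
arm_command([
  [[0,0,0.16],[0,-0.04,0],0.66],
  [[0,0,0.16],[0,-0.04,0],0.66],
  [[0,0,0.16],[0,-0.04,0],0.66],
])

```text
time_s: 16.85
position: [0.4845, -0.3063, 0.3066]
orientation: [3.059, 0.694, 0.007]
ft_force: [2.0, -1.1, -0.8]
width: 0.0298
```

```bash
python3 -c "
from h import *
rep(np.array([.575,-.263]))"
```

```text
t16.85 pos [ 0.4845 -0.3063  0.3066] r 0.1004 ang -154.4 yaw 25.6 w 0.0298 Ft -1.8 Fr -1.4 Fz -0.8 toolz [ 0.0053 -0.0033 -1.    ]
```

Emit:
arm_command([
  [[0,0,0.16],[0,-0.04,0],0.66],
  [[0,0,0.16],[0,-0.04,0],0.66],
  [[0,0,0.16],[0,-0.04,0],0.66],
])

```text
time_s: 17.1
position: [0.4823, -0.3014, 0.3066]
orientation: [3.077, 0.612, 0.007]
ft_force: [0.9, -1.2, -0.6]
width: 0.0297
```

Emit:
arm_command([
  [[0,0,0.16],[0,-0.04,0],0.66],
  [[0,0,0.16],[0,-0.04,0],0.66],
  [[0,0,0.16],[0,-0.04,0],0.66],
])

```text
time_s: 17.35
position: [0.4803, -0.2965, 0.3066]
orientation: [3.092, 0.53, 0.007]
ft_force: [1.2, -0.6, -0.5]
width: 0.0295
```

Emit:
arm_command([
  [[0,0,0.16],[0,-0.04,0],0.66],
  [[0,0,0.16],[0,-0.04,0],0.66],
  [[0,0,0.16],[0,-0.04,0],0.66],
])

```text
time_s: 17.6
position: [0.4786, -0.2915, 0.3066]
orientation: [3.105, 0.447, 0.008]
ft_force: [0.3, -0.8, -1.0]
width: 0.0297
```

Emit:
arm_command([
  [[0,0,0.16],[0,-0.04,0],0.66],
  [[0,0,0.16],[0,-0.04,0],0.66],
  [[0,0,0.16],[0,-0.04,0],0.66],
])

```text
time_s: 17.85
position: [0.4771, -0.2864, 0.3066]
orientation: [3.116, 0.364, 0.008]
ft_force: [0.8, -1.2, 0.2]
width: 0.0292
```

```bash
python3 -c "
from h import *
rep(np.array([.575,-.263]))"
```

```text
t17.85 pos [ 0.4771 -0.2864  0.3066] r 0.1006 ang -166.6 yaw 13.3 w 0.0292 Ft -1.4 Fr -0.5 Fz 0.2 toolz [ 0.0054 -0.0036 -1.    ]
```

The force limits itself: rows of 0.04 settle at about 12 N or less, as seen on the left. Longer calls at that rate are therefore safe.

Emit:
arm_command([
  [[0,0,0.16],[0,-0.04,0],0.66],
  [[0,0,0.16],[0,-0.04,0],0.66],
  [[0,0,0.16],[0,-0.04,0],0.66],
  [[0,0,0.16],[0,-0.04,0],0.66],
  [[0,0,0.16],[0,-0.04,0],0.66],
])

```text
time_s: 18.27
position: [0.4759, -0.2793, 0.3073]
orientation: [3.126, 0.224, 0.013]
ft_force: [4.0, -6.2, -3.3]
width: 0.0296
```

Contact on the right at about 7 N. Now I'll press to the test load.

Emit:
arm_command([
  [[0.06,0,0],[0,-0.04,0.01],0.66],
  [[0.06,0,0],[0,-0.04,0.01],0.66],
  [[0.06,0,0],[0,-0.04,0.01],0.66],
])

```text
time_s: 18.52
position: [0.4752, -0.2789, 0.3077]
orientation: [-3.134, -0.213, -0.017]
ft_force: [3.0, -10.2, -2.4]
width: 0.0296
```

```bash
python3 -c "
from h import *
rep(np.array([.575,-.263]))"
```

```text
t18.52 pos [ 0.4752 -0.2789  0.3077] r 0.1011 ang -171.0 yaw 7.8 w 0.0296 Ft -10.5 Fr -1.4 Fz -2.4 toolz [ 0.0111  0.0015 -0.9999]
```

Emit:
arm_command([
  [[0.06,0,0],[0,-0.05,0.01],0.66],
  [[0.06,0,0],[0,-0.05,0.01],0.66],
  [[0.06,0,0],[0,-0.05,0.01],0.66],
])

```text
time_s: 18.77
position: [0.4746, -0.2792, 0.3085]
orientation: [-3.128, -0.2, -0.026]
ft_force: [4.9, -10.8, -3.8]
width: 0.0295
```

Emit:
arm_command([
  [[0.06,-0.02,0],[0.01,-0.06,0.02],0.66],
  [[0.06,-0.02,0],[0.01,-0.06,0.02],0.66],
  [[0.06,-0.02,0],[0.01,-0.06,0.02],0.66],
])

```text
time_s: 19.02
position: [0.4746, -0.2793, 0.3083]
orientation: [-3.125, -0.184, -0.025]
ft_force: [4.4, -13.0, -2.9]
width: 0.0298
```

```bash
python3 -c "
from h import *
rep(np.array([.575,-.263]))"
```

```text
t19.02 pos [ 0.4746 -0.2793  0.3083] r 0.1017 ang -170.8 yaw 6.8 w 0.0298 Ft -13.5 Fr -2.2 Fz -2.9 toolz [ 0.0152  0.0115 -0.9998]
```

Emit:
arm_command([
  [[0.05,-0.02,0],[0.01,-0.06,0.02],0.66],
  [[0.05,-0.02,0],[0.01,-0.06,0.02],0.66],
  [[0.05,-0.02,0],[0.01,-0.06,0.02],0.66],
  [[0.05,-0.02,0],[0.01,-0.06,0.02],0.66],
])

```text
time_s: 19.35
position: [0.4749, -0.2798, 0.3082]
orientation: [-3.126, -0.164, -0.024]
ft_force: [3.7, -11.5, -2.2]
width: 0.0299
```

Emit:
arm_command([
  [[0.05,-0.02,0],[0.01,-0.07,0.02],0.66],
  [[0.05,-0.02,0],[0.01,-0.067,0.02],0.66],
  [[0.05,-0.02,0],[0.01,-0.067,0.02],0.66],
  [[0.05,-0.02,0],[0.01,-0.067,0.02],0.66],
])

```text
time_s: 19.68
position: [0.475, -0.2794, 0.3083]
orientation: [-3.127, -0.143, -0.024]
ft_force: [3.8, -12.9, -2.1]
width: 0.0296
```

Emit:
arm_command([
  [[0.05,-0.02,0],[0.01,-0.067,0.02],0.66],
  [[0.05,-0.02,0],[0.01,-0.067,0.02],0.66],
  [[0.05,-0.02,0],[0.01,-0.067,0.02],0.66],
  [[0.05,-0.02,0],[0.01,-0.067,0.02],0.66],
  [[0.05,-0.02,0],[0.01,-0.067,0.02],0.66],
  [[0.05,-0.02,0],[0.01,-0.067,0.02],0.66],
])

```text
time_s: 20.18
position: [0.4753, -0.2793, 0.3084]
orientation: [-3.128, -0.111, -0.025]
ft_force: [2.1, -12.1, -2.4]
width: 0.03
```

Emit:
arm_command([
  [[0.05,-0.02,0],[0.01,-0.07,0.02],0.66],
  [[0.05,-0.02,0],[0.01,-0.07,0.02],0.66],
  [[0.05,-0.02,0],[0.01,-0.07,0.02],0.66],
  [[0.05,-0.02,0],[0.01,-0.07,0.02],0.66],
  [[0.05,-0.02,0],[0.01,-0.07,0.02],0.66],
  [[0.05,-0.02,0],[0.01,-0.07,0.02],0.66],
  [[0.05,-0.02,0],[0.01,-0.07,0.02],0.66],
])

```text
time_s: 20.77
position: [0.4756, -0.279, 0.3084]
orientation: [-3.13, -0.073, -0.025]
ft_force: [2.6, -13.3, -2.5]
width: 0.0295
```

```bash
python3 -c "
from h import *
rep(np.array([.575,-.263]))"
```

```text
t20.77 pos [ 0.4756 -0.279   0.3084] r 0.1007 ang -170.8 yaw 2.7 w 0.0295 Ft -13.5 Fr -0.4 Fz -2.5 toolz [ 0.0157  0.0115 -0.9998]
```

Emit:
arm_command([
  [[0.05,-0.02,0],[0.01,-0.068,0.02],0.66],
  [[0.05,-0.02,0],[0.01,-0.068,0.02],0.66],
  [[0.05,-0.02,0],[0.01,-0.068,0.02],0.66],
  [[0,0,0],[0,0,0],0.66],
  [[0,0,0],[0,0.02,0],0.66],
  [[0,0,0],[0,0.02,0],0.6],
  [[0,0,0],[0,0,0],0.4],
  [[0,0,0],[0,0,0],0.2],
  [[0,0,0],[0,0,0],0.2],
  [[0,0,0],[0,0,0],0.2],
])

```text
time_s: 21.6
position: [0.4751, -0.2828, 0.3086]
orientation: [-3.133, -0.045, -0.025]
ft_force: [-0.1, -0.2, 0.8]
width: 0.0537
```

Emit:
arm_command([
  [[0,0,0],[0,0,-0.4],0.2],
  [[0,0,0],[0,0,-0.7],0.1],
  [[0,0,0],[0,0,-0.8],0],
  [[0,0,0],[0,0,-0.8],0],
  [[0,0,0],[-0.9,0,0],0],
  [[0,0,0],[-0.9,0,0],0],
  [[0,0,0],[0,0,0],0],
])

```text
time_s: 22.18
position: [0.4008, -0.2828, 0.4196]
orientation: [-3.129, -0.055, -0.02]
ft_force: [0.5, -0.7, -0.6]
width: 0.0865
```

```bash
python3 - <<'E'
from h import *
rep(np.array([.575,-.263]))
im=camera("top")[:,:,::-1];cv2.imwrite("pics/top3.png",im)
a=cv2.resize(im[110:235,205:370],None,fx=4.8,fy=4.8,interpolation=cv2.INTER_CUBIC);cv2.imwrite("pics/top3c.png",a)
# nut tab comparison: before / after
o=cv2.imread("pics/top0.png")
b=[cv2.resize(np.hstack([x[130:190,240:330]]),None,fx=4.2,fy=4.2,interpolation=cv2.INTER_CUBIC) for x in(o,im)]
cv2.imwrite("pics/cmp.png",np.hstack(b))
E
```

```text
t22.18 pos [ 0.4008 -0.2828  0.4196] r 0.1754 ang -173.5 yaw 2.0 w 0.0865 Ft -0.8 Fr -0.5 Fz -0.6 toolz [ 0.0126  0.0124 -0.9998]
```

View pics/top3c.png

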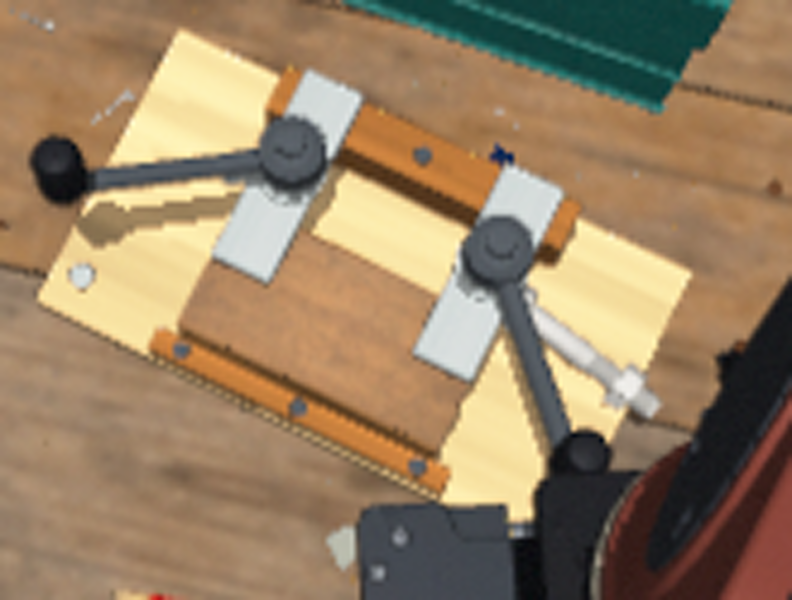

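View pics/cmp.png

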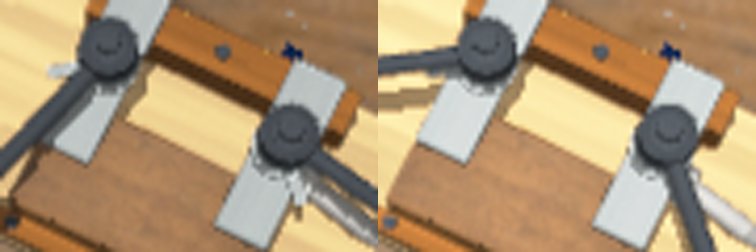

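Both levers now lie over their pointer tabs, with the left knob at (58,170) and the right at (583,455). The arm is clear, so I'll hand in.

```bash
python3 -c "
from rig import *
print(hand_in())"
```

```text
the job is handed in; nothing more can be done
None
```

I tested the left clamp nut first, then the right, and handed the job in at about 22 s of the 72 s allowed. The arm was clear of the jig and touching nothing.

| | Left | Right |
|---|---|---|
| Travel until the lever met its nut (rough) | 43° | 40° |
| Load readings during the hold | 12.4–14.0 N | 12.0–13.5 N |
| Length of hold | about 1.7 s | about 2 s |

- **Forces:** The largest load I read was 14.0 N, well under the 23 N at which a nut turns. I only had readings at the end of each move call, so the load in between was not seen. On the left a sideways force of up to about 7 N also showed up vertically.
- **Levers:** After each hold I eased off the load and opened the fingers before lifting. The force reading went back to about zero both times. Close up, the left knob stood free between the fingers; the right knob had no close-up check. The final top picture shows both levers still at their swung positions.
- **Nuts:** I could not check directly that the nuts stayed put, because both pointer tabs are now hidden under the levers. The load readings give no sign of slipping, but the knob crept about 1–2 mm during the left hold.
- **Camera disagreement:** The top and wrist cameras differed by 5–9 mm, so I corrected position from close-up wrist pictures before each press.

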